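Clear the sanding block, then stand the last leg on the stool

TASK

A small pine footstool lies upside down on the bench with three legs fitted; the sanding block with the red grip has been left lying in its empty corner. First put the sanding block away, lying flat on its pad in the blue tray. Then take the matching square pine leg from the spare legs and stand it upright in the empty corner, close to both rims and square with them.

Things in the scene. Friction and masses are not known exactly. Their poses are not given: they have to be found in the camera images.
- sander: Sanding block lying on its pad in the stool's empty corner. Black rubber pad 90 x 56 x 18 mm high (grey abrasive below) and on it, centred, a red grip bar 82 long x 28 wide x 36 mm high; 54 mm tall in all. Origin: centre of its underside. x runs along its length, y across the grip (the 28 mm width), z up. Loose, 0.1 to 0.25 kg.
- leg: Loose pale pine leg standing on the bench: square, 34 x 34 mm, 90 mm tall with the grey glide disc (24 mm across, 3 mm thick) on its top. Origin: centre of its underside; x, y square to its sides, z up. 0.05 to 0.11 kg. The dark square leg and the reddish turned leg near it, both 90 mm tall, belong to other stools; spare legs stand at least 75 mm apart, centre to centre.
- corner (a point): Where the foot of the leg belongs: on the upturned seat, 18 mm above the bench, 21 mm from the inner faces of the two rims (towards +x and -y; 12 mm thick, 14 mm high above the seat). z up; x, y along the stool's sides (180, 240 mm). The stool is fixed; its fitted legs stand 116 mm away towards -x, 176 mm towards +y, and both, their tops 108 mm above the bench.
- tray: Blue open tray fixed on the bench, 200 (x) x 160 (y) x 45 mm high, walls and floor 5 mm thick. Origin: centre of its underside; z up.
Things that resemble listed ones, but are neither listed nor needed, are in the scene too. Leave any purple look-alike of the leg alone. Leave any pink look-alike of the sander alone.

How it is judged:
By the outcome, as a careful person would: the job done as asked, in the order asked, and still so for the second after the job is handed in, with the robot touching nothing.
It also fails if it takes over 67 s, if anything falls off the work surface, if the arm or the gripper's body presses on something with over 40 N, if the wrist force passes 120 N, or if a joint passes its speed limit or range.

ROBOT

A 6-joint arm with a two-finger parallel gripper is mounted at the origin on the work surface. World frame = base frame: x ahead of the robot, y to its left, z up, the work surface at z = 0. Lengths are in mm, angles in rad, forces in N, time in s.
With the tool pointing down it reaches from about 275 to 750 mm from the base axis. Payload 10.2 kg.
Tool frame: the origin (TCP) lies on the centre line of the jaws, within the pads' length; the fingertips stand 17 mm ahead of it and the grasp point (between the pads) lies 2 mm behind it; z points along the fingers, y is the line along which they close (so a half turn about z gives the same grasp; the last joint's range is limited). The gripper opens to 85 mm and grips with 20 to 120 N. Pads are 22 mm wide; open, the fingers measure 114 mm over their backs; the gripper's body (76 mm by 85 mm) begins 54 mm behind the grasp point. The pads swing forward as they close: fully open they stand 13 mm farther back than shut.
Start: joints at [-1.464, 0.313, 1.498, -0, 1.331, -0.223], TCP at [170.011, -496.717, 248.294] pointing down, gripper open.
Joint ranges: [-2.94, 2.94], [-0.97, 2.17], [0.19, 2.56], [-1.23, 4.37], [0.02, 3.11], [-2.88, 2.88]. Speed limits (rad/s): [2.39, 2.39, 3.01, 3.14, 3.14, 3.14].

INTERFACE

Orientations are given as a unit quaternion [w, x, y, z].
In Python, from rig import ctrl gives the robot as it stands. The module is installed in compiled form; this text tells all that it offers.
- The arm moves only by the shell command python3 -m jog 'ROWS' [FORCE]. ROWS is JSON, a list of rows, each an object with "delta_pos": the shift along the world's x, y, z in mm, a list of three; "angular": the turn, a rotation vector about the world's x, y, z in rad, a list of three; "fingers": the opening, from 0 (shut) to 1 (fully open). In form: [{"delta_pos": [tx, ty, tz], "angular": [rx, ry, rz], "fingers": fingers}, ...]. A call has 1 to 10 rows; each row is the pose to reach, as a shift and turn from the pose commanded when the call began; what a row does not reach only later rows make up. A row lasts 1/8 s, in which the tool goes at most 62.5 mm and 10.7 degrees, less where a joint would pass 70% of its speed; a pose out of reach is approached as far as the arm can. A call with a gripper value outside its range is refused whole. The fingers move at their own pace and stop on an object; FORCE is the grip in N (left out, the last holds). Time passes only in rows, so rows that repeat a pose let the fingers close. It gives the time, the measured TCP pose, the force, the opening and the grip force at its end, in the units of the state.
- ctrl.sense(): the state, without advancing time (a new reading comes with each control period).
- ctrl.capture(name): name is "side" or "top"; returns a dict with "pixels" (400x640x3 uint8, blue, green, red), "fx", "fy", "cx", "cy" (pixels), "R" (3x3) and "t" (3): a world point X has camera coordinates R X + t. Camera axes: x right, y down, z forward; pixel columns grow to the right and rows downward; lengths in mm; the calibration is good to about 2 mm. A picture is of the moment at which its call begins. There is no depth.
- ctrl.finish_job(): hands the job in; it is judged then, once.
The state is a dict: "time_s": time; "joints": joint angles; "dq": joint speeds; "tau": joint torques, N m; "eef_pos": TCP position; "ee_rot": TCP orientation; "force": force on the tool from outside, world axes, zero at the start; "wrist_torque": the same for the moment, N m; "grip_width": opening from 0.0 (shut) to 1.0 (fully open); "grip_force": force on a finger pad.
Only numpy, scipy, OpenCV 4.12 (cv2) and the standard library are available. Lean on these libraries where they do the work, as an engineer would, in place of code of your own. Each camera call takes 0.05 s, during which the arm holds its last target. There are 200 camera calls.

## Working session

There is one attempt and no reset: what is moved stays moved. The work goes in short steps, Python scripts to look and compute and a shell command to move; the robot and the scene stay as the last step left them, time stands still between calls to the robot, and variables do not carry over. Pictures are saved under pics/ and viewed, at most 10 in all, crops included, and the job is handed in when it is done.

```bash
mkdir -p pics
cat > h.py <<'E'
import numpy as np, cv2, pickle
from rig import ctrl
def grab(tag):
    o={}
    for n in ("side","top"):
        c=ctrl.capture(n); c={k:(np.array(v) if k in("pixels","R","t") else v) for k,v in c.items()}
        cv2.imwrite(f"pics/{tag}_{n}.png",c["pixels"]); o[n]=c
    pickle.dump(o,open(f"{tag}.pkl","wb")); return o
def load(tag): return pickle.load(open(f"{tag}.pkl","rb"))
def ray(c,u,v,z):
    R=c["R"];C=-R.T@c["t"].ravel(); d=R.T@np.array([(u-c["cx"])/c["fx"],(v-c["cy"])/c["fy"],1])
    return C+d*(z-C[2])/d[2]
def proj(c,X):
    p=c["R"]@np.array(X,float)+c["t"].ravel(); return np.array([c["fx"]*p[0]/p[2]+c["cx"],c["fy"]*p[1]/p[2]+c["cy"]])
E
python3 - <<'E'
from h import *
o=grab("a")
for n,c in o.items(): print(n,c["fx"],c["cx"],c["cy"],(-c["R"].T@c["t"].ravel()).round(0),c["R"].round(2).tolist())
print(ctrl.sense())
E
```

```text
side 432.55853247052033 315.1441898738811 194.7303652154002 [-43. 823. 797.] [[-0.82, -0.58, -0.01], [-0.34, 0.49, -0.8], [0.47, -0.65, -0.6]]
top 438.18170895675166 321.6145021441696 197.09313801820528 [ 368.    2. 1167.] [[0.02, -1.0, 0.01], [-0.99, -0.02, -0.15], [0.15, -0.01, -0.99]]
{'time_s': 0.1, 'joints': array([-1.46435501e+00,  3.13344290e-01,  1.49837158e+00,  4.00082045e-05,
        1.33101926e+00, -2.23398835e-01]), 'dq': array([ 4.30585182e-05, -2.73665594e-03, -1.84730363e-03,  8.31171253e-05,
        6.25847760e-04, -1.03703681e-03]), 'tau': array([ 2.93713303e-03, -4.12897360e+01, -2.60141104e+01, -1.34150205e-04,
        3.04465670e-03, -6.08075339e-06]), 'eef_pos': array([ 170.01738816, -496.47674475,  247.81381945]), 'ee_rot': array([-5.69123983e-04,  9.86432100e-01,  1.64168769e-01,  5.27820096e-05]), 'force': array([0.63911987, 0.00753197, 0.51067178]), 'wrist_torque': array([ 0.05421668, -0.01683665,  0.01715243]), 'grip_force': 0.0, 'grip_width': 1.0003086223990472}
```

View pics/a_top.png

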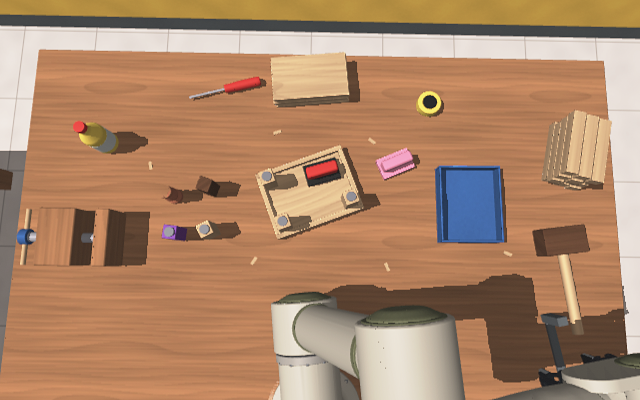

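View pics/a_side.png

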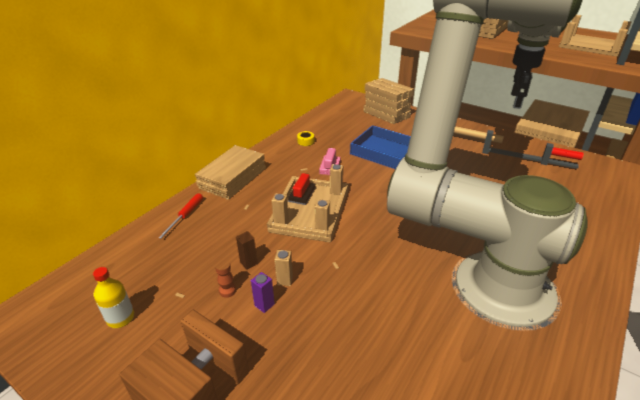

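The top view shows the stool at about (312,192). Its empty corner is at the upper right, with the red-gripped sander at (322,170), and the fitted leg discs are at (266,176), (351,197) and (283,222). The pale square leg is at (205,229), purple at (174,232), dark at (208,186) and turned at (172,194). The tray is at (470,205) and the pink decoy at (397,162). The side view agrees: loose leg at (284,265), sander at (302,186).

```bash
cat > m.py <<'E'
from h import *
def blobs(c,fn,amin,roi):
    hsv=cv2.cvtColor(c["pixels"],cv2.COLOR_BGR2HSV).astype(int); m=fn(*[hsv[...,i] for i in range(3)]).astype(np.uint8)
    x0,y0,x1,y1=roi; k=np.zeros_like(m);k[y0:y1,x0:x1]=m[y0:y1,x0:x1]
    n,l,s,ce=cv2.connectedComponentsWithStats(k,connectivity=4)
    r=[]
    for i in range(1,n):
        if s[i,4]>=amin:
            pts=np.argwhere(l==i)[:,::-1].astype(np.float32); r.append((ce[i],s[i,4],cv2.minAreaRect(pts),pts))
    return r
disc=lambda h,s,v:(s<65)&(v>85)&(v<210)
red=lambda h,s,v:((h<6)|(h>174))&(s>170)&(v>90)
blue=lambda h,s,v:(h>100)&(h<120)&(s>120)
E
python3 - <<'E'
from m import *
o=load("a"); T,S=o["top"],o["side"]
for b in blobs(T,disc,12,(155,160,370,250)): print("Tdisc",b[0].round(1),b[1],"z108",ray(T,*b[0],108).round(1),"z90",ray(T,*b[0],90).round(1))
for b in blobs(S,disc,12,(240,150,360,320)): print("Sdisc",b[0].round(1),b[1],"z108",ray(S,*b[0],108).round(1),"z90",ray(S,*b[0],90).round(1))
for n,c,roi in(("T",T,(290,140,370,200)),("S",S,(280,165,325,210))):
  for b in blobs(c,red,20,roi):
    print(n,"red",b[0].round(1),b[1]); w=[ray(c,*p,54).round(1)[:2].tolist() for p in cv2.boxPoints(b[2])]; print(w)
for b in blobs(T,blue,200,(420,150,520,260)):
    print("tray",b[0],b[1],[ray(T,*p,45).round(1)[:2].tolist() for p in cv2.boxPoints(b[2])])
a=cv2.resize(T["pixels"][130:250,150:380],None,fx=3.4,fy=3.4,interpolation=cv2.INTER_NEAREST); cv2.imwrite("pics/a_crop.png",a)
E
```

```text
Tdisc [266.4 175.7] 79 z108 [574.8 132.6 108. ] z90 [578.3 134.8  90. ]
Tdisc [350.7 195.9] 75 z108 [528.7 -75.  108. ] z90 [531.4 -76.3  90. ]
Tdisc [282.  220.6] 81 z108 [465.2  90.7 108. ] z90 [466.8  92.2  90. ]
Tdisc [203.8 228.7] 80 z108 [441.9 278.6 108. ] z90 [443.1 283.3  90. ]
Tdisc [168.5 231.4] 79 z108 [433.8 362.9 108. ] z90 [434.9 369.   90. ]
Sdisc [336.1 166.4] 25 z108 [529.  -75.2 108. ] z90 [543.9 -98.7  90. ]
Sdisc [278.7 196.5] 31 z108 [575.  133.5 108. ] z90 [591.1 115.5  90. ]
Sdisc [321.9 202.9] 34 z108 [464.4  91.8 108. ] z90 [477.7  72.6  90. ]
Sdisc [282.5 254.1] 53 z108 [431.1 297.1 108. ] z90 [443.5 283.3  90. ]
Sdisc [260.8 278.4] 72 z108 [423.3 380.4 108. ] z90 [435.4 368.8  90. ]
T red [321.3 169. ] 360
[[608.5, 41.4], [633.3, -37.3], [604.0, -46.0], [579.4, 32.5]]
S red [300.2 185.2] 239
[[607.4, 51.3], [651.6, -62.8], [608.0, -57.6], [567.5, 54.3]]
tray [468.99617937 203.95535894] 4973 [[621.6, -299.6], [631.9, -472.1], [427.6, -471.4], [418.0, -303.4]]
```

View pics/a_crop.png

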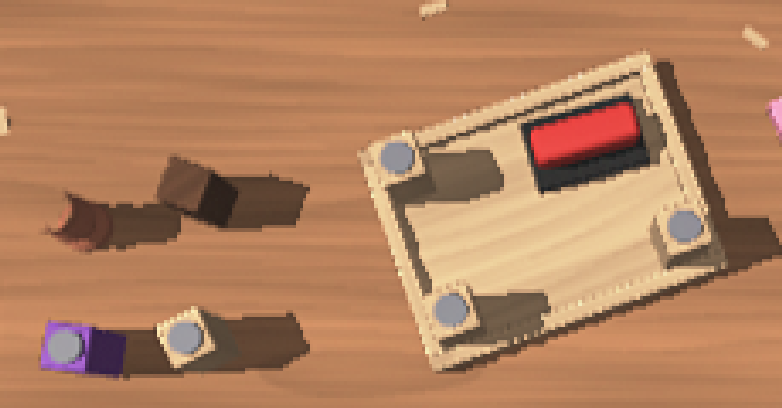

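Run:
```python
from m import *
o=load("a"); T,S=o["top"],o["side"]
def rect(c,pts,z):
    w=np.array([ray(c,*p,z)[:2] for p in pts],np.float32); r=cv2.minAreaRect(w)
    q=cv2.boxPoints(r); e=q[1]-q[0]; f=q[2]-q[1]; L=e if np.hypot(*e)>np.hypot(*f) else f
    return np.round(r[0],1),np.round(r[1],1),round(float(np.degrees(np.arctan2(L[1],L[0])))%180,1)
for n,c,roi in(("T",T,(290,140,370,200)),("S",S,(280,165,325,210))):
    for v0 in (90,180,200,215):
        f=lambda h,s,v:((h<6)|(h>174))&(s>170)&(v>v0)
        for b in blobs(c,f,20,roi): print(n,v0,b[1],rect(c,b[3],72))
for v0 in (150,180,200,210,220):
    f=lambda h,s,v:(v>v0)&((s>30)&(s<130)|(s<65)&(v>85))
    for b in blobs(T,f,40,(185,215,225,250)): print("leg",v0,b[1],rect(T,b[3],90))
# dark/turned tops
f=lambda h,s,v:(v<120)&(v>0)
hs=cv2.cvtColor(T["pixels"],cv2.COLOR_BGR2HSV)
print("dark",ray(T,204,183,90),"turned",ray(T,170,192,90))
# tray rim: brightness
hv=hs[200,428:512]; print(hv.tolist())
for v0,v1 in((60,110),(110,150),(150,190),(190,256)):
    f=lambda h,s,v:blue(h,s,v)&(v>=v0)&(v<v1)
    for b in blobs(T,f,100,(420,150,520,260)): print("tray",v0,b[1],rect(T,b[3],45),rect(T,b[3],5))
```

```text
T 90 360 (array([602.4,  -2.3]), array([29.9, 81. ]), 107.4)
T 180 289 (array([603.8,  -1.3]), array([24.8, 78.5]), 108.4)
T 200 270 (array([603.8,  -1.2]), array([23.2, 78.3]), 107.4)
T 215 257 (array([603.9,  -0.9]), array([22.1, 77.3]), 107.4)
S 90 239 (array([592.4,  16.8]), array([ 36.4, 118.8]), 109.9)
S 180 151 (array([598.7,  12.3]), array([ 24.2, 106. ]), 109.5)
S 200 119 (array([602.4,   3.5]), array([21.3, 86.5]), 107.3)
S 215 98 (array([603.2,   4.1]), array([19.7, 78.7]), 110.4)
leg 150 181 (array([445.3, 280.8]), array([34.5, 38.8]), 118.1)
leg 180 115 (array([443.8, 283.6]), array([34.6, 32.5]), 28.2)
leg 200 83 (array([443.3, 283.4]), array([33.4, 32.4]), 28.2)
leg 210 73 (array([443.2, 283.4]), array([33.4, 32.3]), 28.2)
leg 220 42 (array([439.7, 291.3]), array([32.3, 15. ]), 28.1)
dark [556.78412628 289.25202786  90.        ] turned [532.43969633 372.07979432  90.        ]
[[12, 130, 194], [12, 130, 194], [12, 130, 194], [12, 130, 194], [12, 131, 195], [12, 131, 196], [12, 133, 198], [12, 133, 182], [114, 104, 127], [108, 155, 122], [109, 149, 120], [108, 142, 120],
[... 987 characters left out ...]
146, 122], [108, 146, 117], [109, 154, 190], [109, 145, 157], [3, 66, 85], [13, 127, 84], [12, 116, 79], [12, 130, 174], [12, 131, 177], [12, 131, 173], [12, 129, 172], [12, 130, 171], [13, 129, 170], [13, 129, 170]]
tray 60 453 (array([ 525.8, -390. ]), array([186.3, 148.2]), 0.8) (array([ 531.4, -403.9]), array([192.9, 153.5]), 0.8)
tray 110 272 (array([ 521.6, -306.6]), array([190.4,  10.4]), 1.1) (array([ 527. , -317.6]), array([197.2,  10.8]), 1.1)
tray 110 413 (array([ 524.5, -458.7]), array([185.5,  15.7]), 1.0) (array([ 530.1, -475.1]), array([192.1,  16.2]), 1.0)
tray 150 3376 (array([ 519.3, -391.1]), array([182.6, 157.4]), 1.1) (array([ 524.7, -405.1]), array([189.1, 163. ]), 1.1)
```

```bash
python3 -m jog '[{"delta_pos":[43,50,0],"angular":[0,0,0.155],"fingers":0.75},{"delta_pos":[87,99,0],"angular":[0,0,0.31],"fingers":0.75},{"delta_pos":[130,149,-10],"angular":[0,0,0.465],"fingers":0.75},{"delta_pos":[174,198,-20],"angular":[0,0,0.62],"fingers":0.75},{"delta_pos":[217,248,-30],"angular":[0,0,0.775],"fingers":0.75},{"delta_pos":[260,298,-40],"angular":[0,0,0.93],"fingers":0.75},{"delta_pos":[304,347,-50],"angular":[0,0,1.085],"fingers":0.75},{"delta_pos":[347,397,-60],"angular":[0,0,1.24],"fingers":0.75},{"delta_pos":[391,446,-70],"angular":[0,0,1.395],"fingers":0.75},{"delta_pos":[434,496,-80],"angular":[0,0,1.546],"fingers":0.75}]' 40
```

```text
time_s: 1.35
eef_pos: [579.1, -28.8, 173.7]
ee_rot: [-0.0, 0.589, 0.808, -0.0]
force: [0.5, -0.9, -0.1]
grip_width: 0.75
grip_force: 0.0
```

```bash
python3 -m jog '[{"delta_pos":[0,0,0],"angular":[0,0,0],"fingers":0.75},{"delta_pos":[0,0,0],"angular":[0,0,0],"fingers":0.75},{"delta_pos":[0,0,0],"angular":[0,0,0],"fingers":0.75}]'
```

```text
time_s: 1.72
eef_pos: [577.6, -31.7, 174.7]
ee_rot: [0.0, 0.592, 0.806, -0.0]
force: [-0.5, 1.2, 0.3]
grip_width: 0.747
grip_force: 0.0
```

```bash
python3 -m jog '[{"delta_pos":[26.4,30.7,-10],"angular":[0,0,0.002],"fingers":0.75},{"delta_pos":[26.4,30.7,-50],"angular":[0,0,0.002],"fingers":0.75},{"delta_pos":[26.4,30.7,-85],"angular":[0,0,0.002],"fingers":0.75},{"delta_pos":[26.4,30.7,-105],"angular":[0,0,0.002],"fingers":0.75},{"delta_pos":[26.4,30.7,-118],"angular":[0,0,0.002],"fingers":0.75},{"delta_pos":[26.4,30.7,-118],"angular":[0,0,0.002],"fingers":0.75},{"delta_pos":[26.4,30.7,-118],"angular":[0,0,0.002],"fingers":0.0},{"delta_pos":[26.4,30.7,-118],"angular":[0,0,0.002],"fingers":0.0},{"delta_pos":[26.4,30.7,-118],"angular":[0,0,0.002],"fingers":0.0},{"delta_pos":[26.4,30.7,-118],"angular":[0,0,0.002],"fingers":0.0}]' 40
```

```text
time_s: 2.98
eef_pos: [604.9, -0.0, 57.3]
ee_rot: [0.001, 0.591, 0.807, 0.0]
force: [-0.9, 0.1, 6.4]
grip_width: 0.321
grip_force: 41.1
```

```bash
python3 -m jog '[{"delta_pos":[0,0,30],"angular":[0,0,0],"fingers":0.0},{"delta_pos":[0,0,70],"angular":[0,0,0],"fingers":0.0},{"delta_pos":[-1,-5,105],"angular":[0,0,0],"fingers":0.0},{"delta_pos":[-11,-50,110],"angular":[0,0,-0.04],"fingers":0.0},{"delta_pos":[-21,-100,110],"angular":[0,0,-0.08],"fingers":0.0},{"delta_pos":[-31,-150,110],"angular":[0,0,-0.12],"fingers":0.0},{"delta_pos":[-41,-200,110],"angular":[0,0,-0.16],"fingers":0.0},{"delta_pos":[-51,-250,110],"angular":[0,0,-0.2],"fingers":0.0},{"delta_pos":[-61,-300,110],"angular":[0,0,-0.24],"fingers":0.0},{"delta_pos":[-70,-350,110],"angular":[0,0,-0.27],"fingers":0.0}]'
python3 -m jog '[{"delta_pos":[-9,-40,0],"angular":[0,0,-0.02],"fingers":0.0},{"delta_pos":[-9,-40,0],"angular":[0,0,-0.02],"fingers":0.0},{"delta_pos":[-9,-40,0],"angular":[0,0,-0.02],"fingers":0.0}]'
python3 -c "
from h import *
grab('b')"
```

```text
time_s: 4.22
eef_pos: [533.8, -351.3, 166.1]
ee_rot: [-0.0, 0.694, 0.72, 0.0]
force: [1.0, -0.8, -1.4]
grip_width: 0.322
grip_force: 40.2
time_s: 4.6
eef_pos: [525.5, -389.1, 166.0]
ee_rot: [-0.001, 0.701, 0.713, 0.0]
force: [-0.1, -0.4, -0.9]
grip_width: 0.324
grip_force: 40.2
```

View pics/b_top.png

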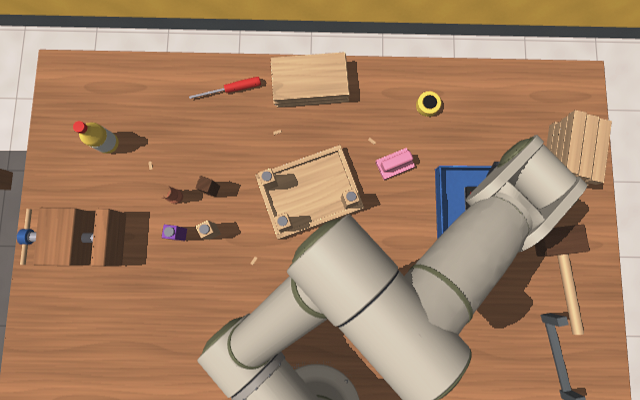

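The top view shows the stool corner at (338,165) now empty, with the sander held over the tray and hidden by the arm. Nothing else has moved. I'll lower it to the tray floor.

```bash
python3 -m jog '[{"delta_pos":[0,0,-30],"angular":[0,0,0],"fingers":0.0},{"delta_pos":[0,0,-75],"angular":[0,0,0],"fingers":0.0},{"delta_pos":[0,0,-105],"angular":[0,0,0],"fingers":0.0},{"delta_pos":[0,0,-115],"angular":[0,0,0],"fingers":0.0},{"delta_pos":[0,0,-119],"angular":[0,0,0],"fingers":0.0},{"delta_pos":[0,0,-121],"angular":[0,0,0],"fingers":0.0},{"delta_pos":[0,0,-121],"angular":[0,0,0],"fingers":0.0}]'
```

```text
time_s: 5.58
eef_pos: [525.7, -390.1, 46.2]
ee_rot: [0.001, 0.701, 0.713, -0.0]
force: [-0.4, -0.5, -1.4]
grip_width: 0.326
grip_force: 40.3
```

```bash
python3 -m jog '[{"delta_pos":[0,0,-2],"angular":[0,0,0],"fingers":0.0},{"delta_pos":[0,0,-2],"angular":[0,0,0],"fingers":0.0},{"delta_pos":[0,0,-2],"angular":[0,0,0],"fingers":0.7},{"delta_pos":[0,0,-2],"angular":[0,0,0],"fingers":0.7},{"delta_pos":[0,0,-2],"angular":[0,0,0],"fingers":0.7},{"delta_pos":[0,0,20],"angular":[0,0,0],"fingers":0.7},{"delta_pos":[0,0,70],"angular":[0,0,0],"fingers":0.7},{"delta_pos":[0,0,120],"angular":[0,0,0],"fingers":0.7},{"delta_pos":[0,0,160],"angular":[0,0,0],"fingers":0.7},{"delta_pos":[0,0,160],"angular":[0,0,0],"fingers":0.7}]'
```

```text
time_s: 6.82
eef_pos: [526.2, -390.6, 208.9]
ee_rot: [0.003, 0.701, 0.713, -0.0]
force: [0.6, -0.1, -1.4]
grip_width: 0.699
grip_force: 0.0
```

```bash
python3 -m jog '[{"delta_pos":[-6,50,0],"angular":[0,0,0.04],"fingers":0.7},{"delta_pos":[-12,105,0],"angular":[0,0,0.08],"fingers":0.7},{"delta_pos":[-19,160,0],"angular":[0,0,0.12],"fingers":0.7},{"delta_pos":[-26,215,0],"angular":[0,0,0.16],"fingers":0.7},{"delta_pos":[-33,270,0],"angular":[0,0,0.2],"fingers":0.7},{"delta_pos":[-40,325,0],"angular":[0,0,0.24],"fingers":0.7},{"delta_pos":[-47,380,0],"angular":[0,0,0.28],"fingers":0.7},{"delta_pos":[-54,435,0],"angular":[0,0,0.32],"fingers":0.7},{"delta_pos":[-61,490,0],"angular":[0,0,0.36],"fingers":0.7},{"delta_pos":[-68,545,0],"angular":[0,0,0.4],"fingers":0.7}]'
python3 -m jog '[{"delta_pos":[-8,60,-5],"angular":[0,0,0.04],"fingers":0.7},{"delta_pos":[-14.5,115,-20],"angular":[0,0,0.075],"fingers":0.7},{"delta_pos":[-14.5,129,-40],"angular":[0,0,0.075],"fingers":0.7},{"delta_pos":[-14.5,129,-50],"angular":[0,0,0.075],"fingers":0.7},{"delta_pos":[-14.5,129,-50],"angular":[0,0,0.075],"fingers":0.7}]'
python3 - <<'E'
from m import *
o=grab("c"); T=o["top"]
p=T["pixels"]; cv2.imwrite("pics/c2.png",cv2.resize(p[130:260,150:520],None,fx=2,fy=2))
E
```

```text
time_s: 8.07
eef_pos: [456.6, 156.8, 204.4]
ee_rot: [-0.001, 0.545, 0.838, -0.0]
force: [0.5, -0.4, 0.9]
grip_width: 0.704
grip_force: 0.0
time_s: 8.7
eef_pos: [442.7, 283.2, 154.5]
ee_rot: [-0.001, 0.514, 0.858, -0.001]
force: [-0.3, 0.2, 0.0]
grip_width: 0.698
grip_force: 0.0
```

View pics/c2.png

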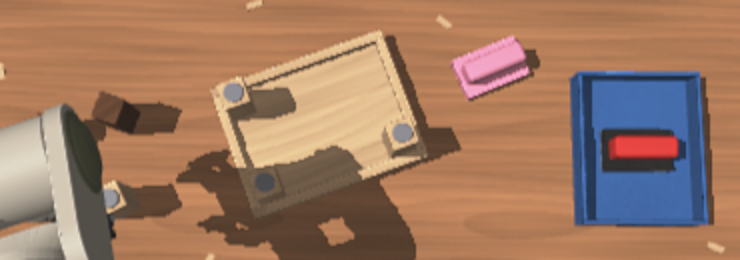

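The sander lies flat in the tray at crop position (640,147), and the leg is untouched under the gripper. Next I'll descend and grip the leg.

```bash
python3 -m jog '[{"delta_pos":[0.8,0,-30],"angular":[0,0,0],"fingers":0.7},{"delta_pos":[0.8,0,-65],"angular":[0,0,0],"fingers":0.7},{"delta_pos":[0.8,0,-85],"angular":[0,0,0],"fingers":0.7},{"delta_pos":[0.8,0,-95],"angular":[0,0,0],"fingers":0.7},{"delta_pos":[0.8,0,-95],"angular":[0,0,0],"fingers":0.7},{"delta_pos":[0.8,0,-95],"angular":[0,0,0],"fingers":0.0},{"delta_pos":[0.8,0,-95],"angular":[0,0,0],"fingers":0.0},{"delta_pos":[0.8,0,-95],"angular":[0,0,0],"fingers":0.0},{"delta_pos":[0.8,0,-95],"angular":[0,0,0],"fingers":0.0}]' 40
```

```text
time_s: 9.93
eef_pos: [444.3, 284.3, 61.3]
ee_rot: [0.001, 0.514, 0.858, 0.001]
force: [-1.1, -1.1, 5.8]
grip_width: 0.394
grip_force: 40.3
```

Run:
```python
from m import *
T=load("c")["top"]
# stool discs again + rim inner corner from this and grey map
for b in blobs(T,disc,12,(255,160,370,235)): print("Tdisc",b[0].round(1),b[1],"z108",ray(T,*b[0],108).round(1))
a=T["pixels"][138:180,315:365]; cv2.imwrite("pics/c3.png",cv2.resize(a,None,fx=12,fy=12,interpolation=cv2.INTER_NEAREST))
ph=.366;c=np.array([637.6,-32.4]);R=np.array([[np.cos(ph),-np.sin(ph)],[np.sin(ph),np.cos(ph)]])
for d,z in(((21,-21),18),((21,-21),32),((33,-33),32),((21,60),18),((-60,-21),18)):
    q=proj(T,[*(c+R@np.array(d)),z]); print(d,z,q.round(1),((q-[315,138]+.5)*12).round(0))
```

```text
Tdisc [266.4 175.7] 79 z108 [574.8 132.6 108. ]
Tdisc [350.7 195.9] 75 z108 [528.7 -75.  108. ]
(21, -21) 18 [337.3 150.7] [274. 159.]
(21, -21) 32 [337.5 149.4] [276. 143.]
(33, -33) 32 [340.2 143.8] [308.  76.]
(21, 60) 18 [309.  160.7] [-66. 278.]
(-60, -21) 18 [347.8 178.6] [400. 493.]
```

View pics/c3.png

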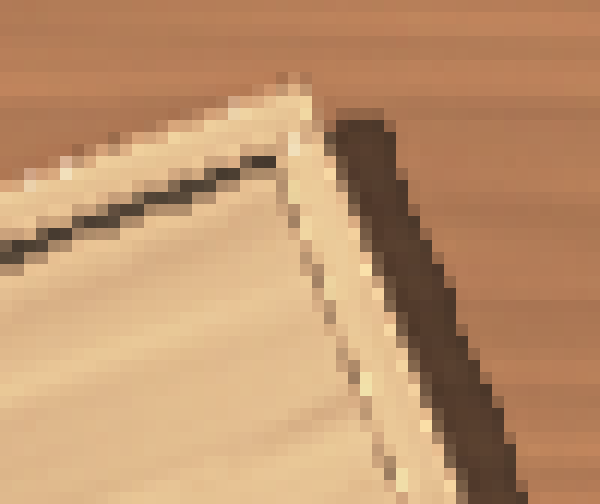

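The crop shows the rim corner at about (300,85), with the inner edge meeting the seat at about (280,160). My prediction puts these at (308,76) and (274,159), so the corner estimate is good to about 1.5 mm. I'll lift the leg and carry it over.

```bash
python3 -m jog '[{"delta_pos":[0,0,35],"angular":[0,0,0],"fingers":0.0},{"delta_pos":[0,0,85],"angular":[0,0,0],"fingers":0.0},{"delta_pos":[0,0,130],"angular":[0,0,0],"fingers":0.0},{"delta_pos":[20,-33,135],"angular":[0,0,-0.02],"fingers":0.0},{"delta_pos":[45,-74,135],"angular":[0,0,-0.04],"fingers":0.0},{"delta_pos":[70,-115,135],"angular":[0,0,-0.06],"fingers":0.0},{"delta_pos":[98,-160,135],"angular":[0,0,-0.08],"fingers":0.0},{"delta_pos":[126,-206,135],"angular":[0,0,-0.1],"fingers":0.0},{"delta_pos":[152,-250,135],"angular":[0,0,-0.12],"fingers":0.0},{"delta_pos":[176,-290,135],"angular":[0,0,-0.125],"fingers":0.0}]'
python3 -m jog '[{"delta_pos":[16.7,-27,-10],"angular":[0,0,0],"fingers":0.0},{"delta_pos":[16.7,-27,-40],"angular":[0,0,0],"fingers":0.0},{"delta_pos":[16.7,-27,-60],"angular":[0,0,0],"fingers":0.0},{"delta_pos":[16.7,-27,-60],"angular":[0,0,0],"fingers":0.0},{"delta_pos":[16.7,-27,-60],"angular":[0,0,0],"fingers":0.0}]'
python3 - <<'E'
from m import *
o=grab("d")
for n,(x0,y0,x1,y1) in (("side",(240,110,380,250)),):
    a=o[n]["pixels"][y0:y1,x0:x1]; cv2.imwrite("pics/d_c.png",cv2.resize(a,None,fx=4,fy=4,interpolation=cv2.INTER_NEAREST))
E
```

```text
time_s: 11.18
eef_pos: [620.3, -7.6, 195.4]
ee_rot: [-0.0, 0.567, 0.824, 0.0]
force: [0.1, -0.3, -0.7]
grip_width: 0.389
grip_force: 40.2
time_s: 11.8
eef_pos: [636.8, -32.9, 136.5]
ee_rot: [0.001, 0.566, 0.824, 0.0]
force: [0.4, 0.4, -0.7]
grip_width: 0.397
grip_force: 40.2
```

View pics/d_c.png

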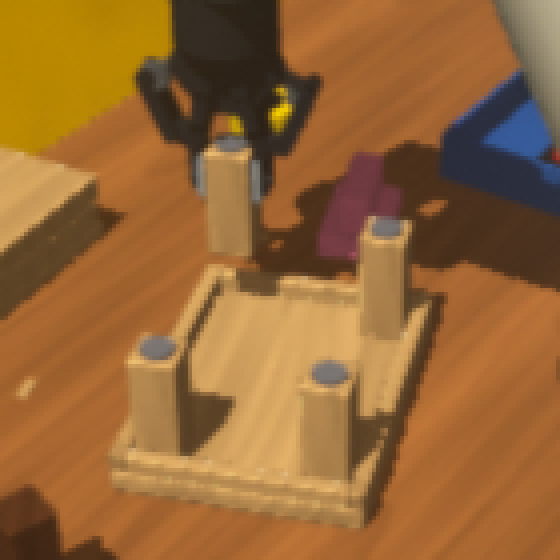

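The held leg is upright, with its disc at crop position (230,146), and the empty corner is below it. I'll check its position before lowering.

Run:
```python
from m import *
S=load("d")["side"]
for b in blobs(S,disc,8,(285,135,310,152)): print(b[0].round(1),b[1],b[2],ray(S,*b[0],165.2).round(1))
print(proj(S,[636.8,-32.9,165.2]))
```

```text
[297.5 145.3] 22 ((297.5, 145.5), (7.0, 3.0), -0.0) [635.1 -32.2 165.2]
[297.23250099 145.04376651]
```

```bash
python3 -m jog '[{"delta_pos":[0,0,-20],"angular":[0,0,0],"fingers":0.0},{"delta_pos":[0,0,-40],"angular":[0,0,0],"fingers":0.0},{"delta_pos":[0,0,-50],"angular":[0,0,0],"fingers":0.0},{"delta_pos":[0,0,-54],"angular":[0,0,0],"fingers":0.0},{"delta_pos":[0,0,-56],"angular":[0,0,0],"fingers":0.0},{"delta_pos":[0,0,-56],"angular":[0,0,0],"fingers":0.0},{"delta_pos":[0,0,-56],"angular":[0,0,0],"fingers":0.0}]'
python3 -m jog '[{"delta_pos":[0,0,-1],"angular":[0,0,0],"fingers":0.0},{"delta_pos":[0,0,-1],"angular":[0,0,0],"fingers":0.0}]'
```

```text
time_s: 12.78
eef_pos: [636.6, -33.0, 79.8]
ee_rot: [0.0, 0.566, 0.824, 0.0]
force: [-0.2, 0.4, -0.9]
grip_width: 0.391
grip_force: 40.2
time_s: 13.02
eef_pos: [636.7, -32.9, 79.3]
ee_rot: [0.0, 0.566, 0.824, 0.0]
force: [-2.3, -0.1, 6.0]
grip_width: 0.395
grip_force: 40.9
```

```bash
python3 -m jog '[{"delta_pos":[0,0,0],"angular":[0,0,0],"fingers":0.5},{"delta_pos":[0,0,0],"angular":[0,0,0],"fingers":0.6},{"delta_pos":[0,0,0],"angular":[0,0,0],"fingers":0.65},{"delta_pos":[0,0,0],"angular":[0,0,0],"fingers":0.65},{"delta_pos":[0,0,25],"angular":[0,0,0],"fingers":0.65},{"delta_pos":[0,0,70],"angular":[0,0,0],"fingers":0.65},{"delta_pos":[0,0,130],"angular":[0,0,0],"fingers":0.65},{"delta_pos":[-40,0,170],"angular":[0,0,0],"fingers":0.65},{"delta_pos":[-100,0,180],"angular":[0,0,0],"fingers":0.65}]'
python3 -m jog '[{"delta_pos":[-40,50,0],"angular":[0,0,0],"fingers":0.65},{"delta_pos":[-90,100,0],"angular":[0,0,0],"fingers":0.65},{"delta_pos":[-120,160,0],"angular":[0,0,0],"fingers":0.65},{"delta_pos":[-130,220,0],"angular":[0,0,0],"fingers":0.65},{"delta_pos":[-130,270,0],"angular":[0,0,0],"fingers":0.65},{"delta_pos":[-130,270,0],"angular":[0,0,0],"fingers":0.65}]'
python3 - <<'E'
from m import *
o=grab("e"); T=o["top"];S=o["side"]
for n,c,roi in(("T",T,(255,135,370,235)),("S",S,(260,140,350,215))):
    for b in blobs(c,disc,12,roi): print(n,b[0].round(1),b[1],ray(c,*b[0],108).round(1))
a=cv2.resize(T["pixels"][130:245,250:380],None,fx=4,fy=4,interpolation=cv2.INTER_NEAREST); cv2.imwrite("pics/e_c.png",a)
E
```

```text
time_s: 14.15
eef_pos: [536.3, -33.2, 260.6]
ee_rot: [0.002, 0.566, 0.824, 0.001]
force: [0.6, -0.2, 1.0]
grip_width: 0.651
grip_force: 0.0
time_s: 14.9
eef_pos: [405.4, 240.2, 258.3]
ee_rot: [-0.0, 0.564, 0.826, 0.0]
force: [0.6, -0.2, -0.8]
grip_width: 0.649
grip_force: 0.0
T [334.4 152.7] 78 [636.4 -33.7 108. ]
T [266.4 175.7] 79 [574.8 132.6 108. ]
T [350.7 195.9] 75 [528.7 -75.  108. ]
T [282.1 220.2] 77 [466.   90.4 108. ]
S [278.1 154.3] 50 [713.1 -32.9 108. ]
S [328.4 160. ] 47 [567.4 -92.  108. ]
S [337.8 166.5] 12 [524.9 -77.6 108. ]
S [288.5 189.6] 47 [573.  94. 108.]
S [319.7 197.4] 85 [482.8  75.4 108. ]
S [278.8 196.5] 32 [575.1 133.2 108. ]
```

View pics/e_c.png

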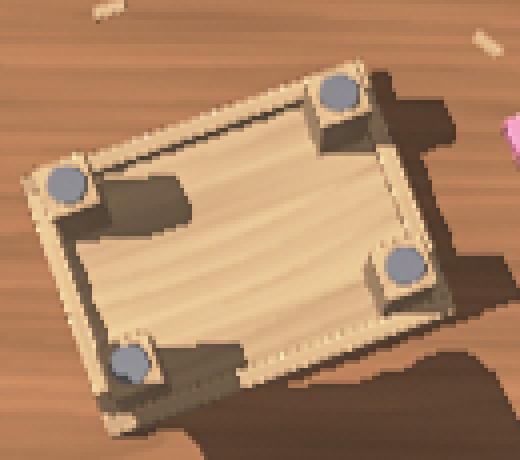

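The leg stands upright and square in its corner at crop position (338,92). It measures (636.4, -33.7) against (638, -33) expected from the fitted legs. The sander is in the tray and the robot is clear of everything, so I'll hand in.

```bash
python3 -c "
from rig import ctrl
print(ctrl.finish_job())"
```

```text
the job is handed in; nothing more can be done
None
```

The job is handed in at about 15 s: the sander lies flat on its pad in the blue tray, and the pale pine leg stands upright and square in the empty corner, about 2 mm from its ideal spot by camera.

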